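Find the warped tile by rocking it on the slab

TASK

One of the three clay tiles on the stone slab is warped; find out which by trying to rock the tiles where they lie: gently press a tile's near end (the one towards the robot) down and hold it a moment, then do the same at its far end. Once you have rocked the warped tile both ways like this, pick it up and set it down gently in the empty tray beside the slab, lying lengthwise across the two slats. Leave the two sound tiles in place on the slab and disturb nothing else; the tiles are brittle, so never press hard.

Things in the scene. Friction and masses are not known exactly. Their poses are not given: they have to be found in the camera images.
- tile_a: clay tile 140 long (its x axis, pointing away from the robot within 20 deg) x 64 wide (y) x 10 thick, about 0.2 kg; origin at the middle of its underside. The three tiles look alike; two are flat, one (any) is bowed: only the middle 44 mm of its length touches the slab, its ends curve up almost 4 mm. Left alone it lies level at the same height as the others; see slab for how it gives
- tile_b: clay tile 140 long (its x axis, pointing away from the robot within 20 deg) x 64 wide (y) x 10 thick, about 0.2 kg; origin at the middle of its underside. The three tiles look alike; two are flat, one (any) is bowed: only the middle 44 mm of its length touches the slab, its ends curve up almost 4 mm. Left alone it lies level at the same height as the others; see slab for how it gives
- tile_c: clay tile 140 long (its x axis, pointing away from the robot within 20 deg) x 64 wide (y) x 10 thick, about 0.2 kg; origin at the middle of its underside. The three tiles look alike; two are flat, one (any) is bowed: only the middle 44 mm of its length touches the slab, its ends curve up almost 4 mm. Left alone it lies level at the same height as the others; see slab for how it gives
- slab: fixed stone checking slab, 240 (x) x 410 (y) x 20 thick, on a plywood plinth that puts its underside 4 to 32 above the table; origin at the middle of the stone's underside, its top 20 above that. Hard. Pressed at one end with 1 to 2 N the bowed tile tips about 0.08 rad till that end meets the slab, and falls back level when let go; a flat tile does not give. The tiles crack at 40 N
- tray: the empty shallow plywood reject tray, fixed, outside 180 (x) x 160 (y) x 30 high, walls and floor 5 thick; two wooden slats across it (along y, 12 wide, 6 high on the floor, 108 apart centre to centre) on which a tile lies lengthwise along the tray's x; origin at the middle of its underside. It stands beside the slab, on its left or on its right
- paint_tray: a tray of the same outside size but without slats, on the other side of the slab, fixed, with two paint jars in it: not the reject tray; origin at the middle of its underside
- jar_1: bystander: white lidded paint jar, 52 dia x 65 tall, stands in the paint tray; origin at the middle of its underside
- jar_2: bystander: amber lidded paint jar, 52 dia x 65 tall, stands in the paint tray; origin at the middle of its underside
- glaze_pot: bystander: small clear lidded pot, 36 dia x 35 tall, stands on the far part of the slab; origin at the middle of its underside
- dropper: bystander: slim black dropper bottle, 30 dia x 75 tall, beyond the slab; origin at the middle of its underside
- brush: bystander: paint brush lying on the table beyond the slab
- spatula: bystander: spatula lying on the table beyond the slab
- brush_mug: bystander: white mug (76 dia x 95 tall) with two brushes standing in it up to 190 high, beyond the slab; origin at the middle of its underside
Not all that is in view belongs to the job. Leave any green or yellow look-alike of the tile_c alone.

How it is judged:
By the outcome, as a careful person would: the job done as asked, in the order asked, and still so for the second after the job is handed in, with the robot touching nothing.
It also fails if it takes over 72 s, if anything falls off the work surface, if the arm or the gripper's body presses on something with over 40 N, if the wrist force passes 120 N, or if a joint passes its speed limit or range.

ROBOT

A 6-joint arm with a two-finger parallel gripper is mounted at the origin on the work surface. World frame = base frame: x ahead of the robot, y to its left, z up, the work surface at z = 0. Lengths are in m, angles in degrees, forces in N, time in s.
With the tool pointing down it reaches from about 0.325 to 0.875 m from the base axis. Payload 4.4 kg.
Tool frame: the origin (TCP) lies where the fingers leave the gripper's body, on its centre line; the fingertips stand 73 mm ahead of it and the grasp point (between the pads) lies 54 mm ahead of it; z points along the fingers, y is the direction in which the jaws open and shut (so a half turn about z gives the same grasp; the last joint's range is limited). The gripper opens to 85 mm and grips with 20 to 120 N. Pads are 22 mm wide; open, the fingers measure 114 mm over their backs; the gripper's body (76 mm by 85 mm) begins 54 mm behind the grasp point. The pads swing forward as they close: fully open they stand 13 mm farther back than shut.
Start: joints at [55.204, 11.837, 88.321, -0, 79.842, -8.623], TCP at [0.254, 0.516, 0.304] pointing down, gripper open.
Joint ranges: [-156.59, 156.59], [-49.26, 127.26], [12.9, 141.05], [-63.56, 243.56], [4.71, 150.69], [-161.64, 161.64]. Speed limits (degrees/s): [159.86, 159.86, 180, 180, 180, 180].

INTERFACE

Orientations are given as a 3x3 rotation matrix whose columns are the frame's x, y, z axes.
In Python, from station import env gives the robot as it stands. The module is installed in compiled form; this text tells all that it offers. Calls block until the motion is done:
- env.reach(position, orientation): joint-space move of the TCP to a pose.
- env.move_l(position, frame=None, vel=0.15): straight line of the TCP; frame=None keeps the orientation; vel is the mean speed in m/s.
- env.movej(angles): joint-space move.
- env.command_gripper(opening, strength=None): finger opening in m; strength is the grip in N (None keeps the last); returns when the fingers have stopped.
- env.hold(seconds).
- env.solve_ik(position, orientation): joint angles nearest the present ones, or None.
- env.sense(): the state.
- env.capture(name): name is "side" or "top"; returns the picture (480x640x3 uint8, red, green, blue); there is no depth.
- env.camera_info(name): a dict with "intrinsics" (3x3 intrinsics, pixels), "world_to_cam" (4x4, takes a point from world to camera coordinates). Camera axes: x right, y up, looking along -z (the intrinsics and any distortion apply to the point x, -y, -z); pixel columns grow to the right and rows downward; lengths in m; the calibration is good to about 2 mm. A picture is of the moment at which its call begins. camera_info takes no time and is no camera call.
A pose or a line that the arm cannot do raises env.Unreachable and nothing moves.
- env.job_done(): hands the job in, once; it reports no verdict.
The state is a dict: "time_s": time; "q": joint angles; "dq": joint speeds; "joint_torque": joint torques, N m; "tool_pos": TCP position; "eef_rot": TCP orientation; "contact_force": force on the tool from outside, world axes, zero at the start; "wrist_torque": the same for the moment, N m; "width": finger opening in m.
Only numpy, scipy, OpenCV 4.12 (cv2) and the standard library are available. Lean on these libraries where they do the work, as an engineer would, in place of code of your own. Each camera call takes 0.05 s, during which the arm holds its last target. There are 200 camera calls.

## Working session

There is one attempt and no reset: what is moved stays moved. The work goes in short steps, each a Python script; the robot and the scene stay as the last script left them, time stands still between calls to the robot, and variables do not carry over. Pictures are saved under pics/ and viewed, about 8 in all and at most 12, crops included, and the job is handed in when it is done.

```bash
mkdir -p pics; python3 - <<'E'
from station import env
import cv2, numpy as np
np.set_printoptions(precision=4,suppress=True)
for n in ("top","side"):
    im=env.capture(n); cv2.imwrite(f"pics/{n}0.png",im[:,:,::-1])
    c=env.camera_info(n); print(n,c)
s=env.sense(); print(s)
E
```

```text
top {'intrinsics': array([[533.4043,   0.    , 309.6251],
       [  0.    , 533.4043, 240.3537],
       [  0.    ,   0.    ,   1.    ]]), 'world_to_cam': array([[-0.0093, -0.9999,  0.0112, -0.0944],
       [ 0.9927, -0.0078,  0.1204, -0.5319],
       [-0.1203,  0.0122,  0.9927, -1.3499],
       [ 0.    ,  0.    ,  0.    ,  1.    ]])}
side {'intrinsics': array([[479.2155,   0.    , 316.2187],
       [  0.    , 479.2155, 241.1224],
       [  0.    ,   0.    ,   1.    ]]), 'world_to_cam': array([[-0.9716, -0.2357, -0.0184,  0.4761],
       [ 0.1573, -0.7025,  0.6941, -0.2057],
       [-0.1765,  0.6715,  0.7197, -0.9926],
       [ 0.    ,  0.    ,  0.    ,  1.    ]])}
{'time_s': 0.1, 'q': array([55.2043, 11.8827, 88.4002,  0.0005, 79.8422, -8.6235]), 'dq': array([ 0.0482,  0.0221, -0.1922,  0.0567, -0.1325, -0.0229]), 'joint_torque': array([ -0.0002, -38.4095, -29.255 ,  -0.0001,   0.0049,   0.    ]), 'tool_pos': array([0.2533, 0.5156, 0.3028]), 'eef_rot': array([[-0.8975,  0.4411, -0.0013],
       [ 0.4411,  0.8975, -0.0018],
       [ 0.0003, -0.0022, -1.    ]]), 'contact_force': array([ 0.1056,  0.1756, -0.4985]), 'wrist_torque': array([-0.023 , -0.0021,  0.0024]), 'width': 0.08512710317773284}
```

View pics/top0.png

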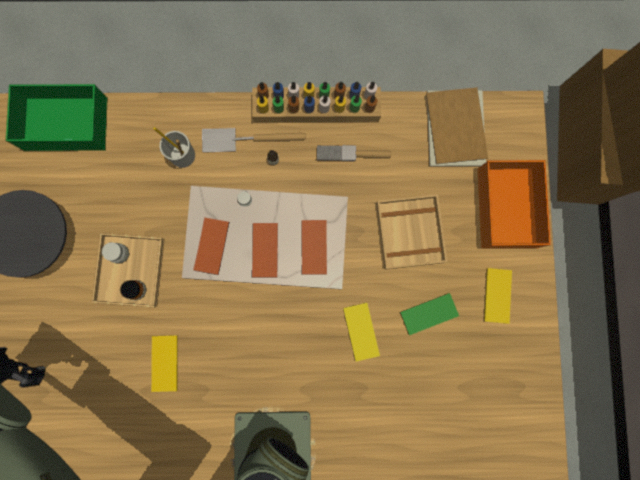

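View pics/side0.png

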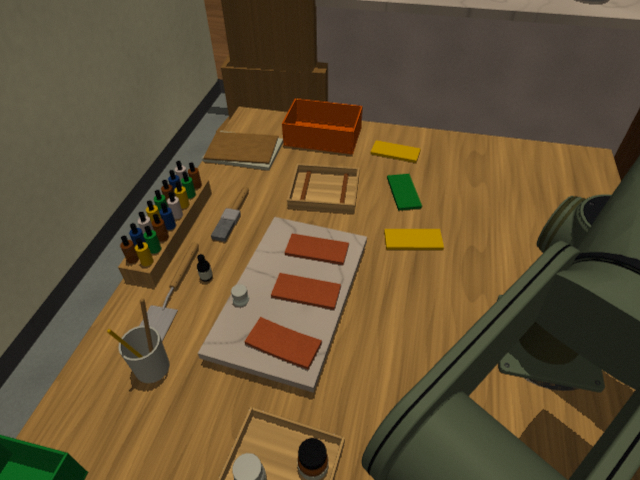

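Candidates: the three terracotta tiles on the slab, top view (211,247), (264,250) and (314,247). Look-alikes to leave alone are yellow (362,332), (497,297), (165,363), green (429,314) and the orange bin (515,203). The empty tray with slats is at (410,232), to the right of the slab. The paint tray with the jars is at (128,270).

```bash
cat > vis.py <<'E'
import cv2, numpy as np
from station import env
np.set_printoptions(precision=4,suppress=True)
CI={n:env.camera_info(n) for n in ("top","side")}
F=np.diag([1,-1,-1,1.])
P={n:c["intrinsics"]@(F@c["world_to_cam"])[:3] for n,c in CI.items()}
def tri(a,b):
    X=cv2.triangulatePoints(P["top"],P["side"],np.float64(a).reshape(2,1),np.float64(b).reshape(2,1))[:,0]; return X[:3]/X[3]
def plane(n,uv,z):
    M=P[n]; A=M[:,[0,1]]; B=M[:,2]*z+M[:,3]
    H=np.c_[A,B]; w=np.linalg.solve(H,[uv[0],uv[1],1]); return w[:2]/w[2]
def proj(n,X):
    w=P[n]@np.r_[X,1]; return w[:2]/w[2]
def quad(c):
    h=cv2.convexHull(c)
    for e in np.linspace(.01,.12,60):
        q=cv2.approxPolyDP(h,e*cv2.arcLength(h,True),True)
        if len(q)<=4: break
    q=q[:,0].astype(float)
    # refine: fit line to the contour points along each side
    pts=c[:,0].astype(float); L=[]
    for i in range(len(q)):
        a,b=q[i],q[(i+1)%len(q)]; d=(b-a)/np.linalg.norm(b-a)
        t=(pts-a)@d/np.linalg.norm(b-a); n=np.abs((pts-a)@[-d[1],d[0]])
        s=pts[(t>.12)&(t<.88)&(n<3)]
        vx,vy,x,y=cv2.fitLine(s.astype(np.float32),cv2.DIST_HUBER,0,.01,.01)[:,0]
        L.append(np.cross([x,y,1],[x+vx,y+vy,1]))
    r=[np.cross(L[i-1],L[i]) for i in range(len(L))]
    return np.array([p[:2]/p[2] for p in r])
def diag(q):
    x=np.cross(np.cross([*q[0],1],[*q[2],1]),np.cross([*q[1],1],[*q[3],1])); return x[:2]/x[2]
def tiles(im,n,topface=True):
    h=cv2.cvtColor(im,cv2.COLOR_RGB2HSV)
    m=cv2.inRange(h,(0,120,60),(14,255,255))
    cs=[c for c in cv2.findContours(m,cv2.RETR_EXTERNAL,cv2.CHAIN_APPROX_NONE)[0] if cv2.contourArea(c)>700]
    return m,cs,h
E
python3 - <<'E'
from vis import *
for n in ("top","side"):
    im=cv2.imread(f"pics/{n}0.png")[:,:,::-1]; m,cs,h=tiles(im,n)
    for c in cs:
        x,y,w,hh=cv2.boundingRect(c); 
        mk=np.zeros(m.shape,np.uint8); cv2.drawContours(mk,[c],-1,255,-1)
        v=h[:,:,2][mk>0]; print(n,(x,y,w,hh),cv2.contourArea(c),"V hist",np.histogram(v,bins=range(40,256,15))[0])
    cx={"top":(370,185,90,95),"side":(280,155,90,70)}[n]
    x,y,w,hh=cx; a=cv2.resize(im[y:y+hh,x:x+w],None,fx=4,fy=4,interpolation=cv2.INTER_CUBIC)
    x,y,w,hh={"top":(180,180,175,115),"side":(235,220,115,150)}[n]
    b=cv2.resize(im[y:y+hh,x:x+w],(400,int(hh*400/w)) if n=="top" else (230,300),interpolation=cv2.INTER_CUBIC)
    H=max(a.shape[0],b.shape[0]); o=np.zeros((H,a.shape[1]+b.shape[1],3),np.uint8); o[:a.shape[0],:a.shape[1]]=a;o[:b.shape[0],a.shape[1]:]=b
    cv2.imwrite(f"pics/c_{n}.png",o[:,:,::-1])
A=cv2.imread("pics/c_top.png");B=cv2.imread("pics/c_side.png");W=max(A.shape[1],B.shape[1])
o=np.vstack([np.pad(i,((0,0),(0,W-i.shape[1]),(0,0))) for i in (A,B)]);print(o.shape);cv2.imwrite("pics/crop1.png",cv2.resize(o,(W,min(o.shape[0],o.shape[0]))) if o.shape[0]<=600 else cv2.resize(o,None,fx=600/o.shape[0],fy=600/o.shape[0],interpolation=cv2.INTER_AREA))
E
```

```text
top (252, 223, 25, 54) 1225.0 V hist [  0   0   0   0   0   0   0 456 846   0   0   0   0   0]
top (302, 220, 25, 54) 1215.0 V hist [  0   0   0   0   0   0   0 297 994   0   0   0   0   0]
top (194, 218, 35, 56) 1243.0 V hist [  0   0   0   0   0   1  26 712 579   0   0   0   0   0]
top (478, 160, 73, 88) 5781.5 V hist [   0    0  255 1661  211  375   81   94  202  290 2762    3    0    0]
side (245, 317, 77, 53) 2074.0 V hist [   0  132   39   19   41   93 1838    3    0    0    0    0    0    0]
side (271, 273, 70, 37) 1603.0 V hist [   0  111   31   15   32   81 1407   13    0    0    0    0    0    0]
side (285, 234, 64, 31) 1269.5 V hist [   0   98   27   13   31   70 1095   14    0    0    0    0    0    0]
side (282, 98, 81, 57) 3595.5 V hist [   0  195  686 2297   99  116   67   89   90   74    0    0    0    0]
(680, 760, 3)
```

View pics/crop1.png

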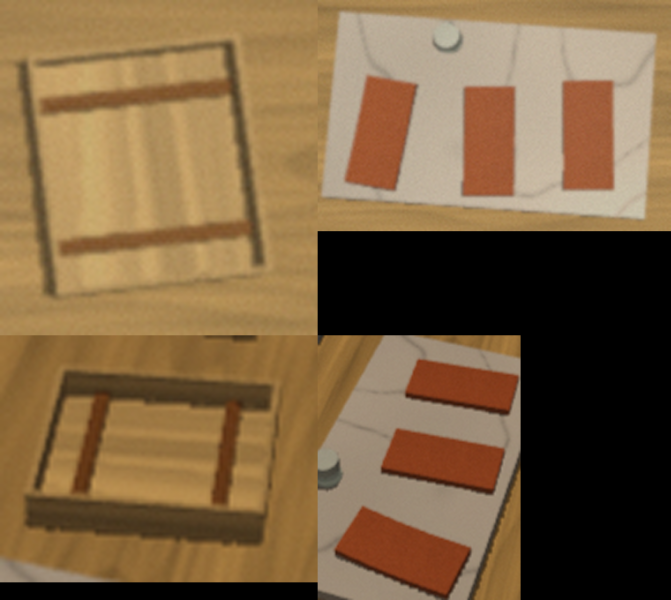

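The crop shows three alike terracotta tiles with distinct tops, and the tray with two slats, matching the description. Next I triangulate.

```bash
cat >> vis.py <<'E'
def order(q,key):  # rotate/orient corners so the two views correspond (via rough plane coords)
    return q
def match_tri(qt,qs,z):
    wt=np.array([plane("top",p,z) for p in qt]); ws=np.array([plane("side",p,z) for p in qs])
    from scipy.optimize import linear_sum_assignment as L
    i,j=L(np.linalg.norm(wt[:,None]-ws[None],axis=2))
    X=[tri(qt[a],qs[b]) for a,b in zip(i,j)]; return np.array(X)
E
python3 - <<'E'
from vis import *
for n,c in CI.items(): w=c["world_to_cam"]; print(n,"cam at",-w[:3,:3].T@w[:3,3])
T={}
ims={n:cv2.imread(f"pics/{n}0.png")[:,:,::-1] for n in P}
for n in P:
    im=ims[n]; h=cv2.cvtColor(im,cv2.COLOR_RGB2HSV)
    m=cv2.inRange(h,(0,120,105 if n=="side" else 100),(14,255,255))
    T[n]=[c for c in cv2.findContours(m,cv2.RETR_EXTERNAL,cv2.CHAIN_APPROX_NONE)[0] if 700<cv2.contourArea(c)<2600 and cv2.minAreaRect(c)[0][1 if n=="side" else 0]>(220 if n=="side" else 0) and cv2.minAreaRect(c)[0][0]<450]
T["top"].sort(key=lambda c:cv2.boundingRect(c)[0]); T["side"].sort(key=lambda c:-cv2.boundingRect(c)[1])
print(len(T["top"]),len(T["side"]))
for ct,cs in zip(T["top"],T["side"]):
    qt,qs=quad(ct),quad(cs); C=tri(diag(qt),diag(qs)); X=match_tri(qt,qs,C[2])
    e=[np.linalg.norm(X[i]-X[i-1]) for i in range(4)]
    # top view alone on the plane at z
    W=np.array([plane("top",p,C[2]) for p in qt]); W2=np.array([plane("side",p,C[2]) for p in qs])
    r=cv2.minAreaRect(W.astype(np.float32)*1000); r2=cv2.minAreaRect(W2.astype(np.float32)*1000)
    print("centre",C,"corner z",X[:,2],"edges",np.array(e),"top rect",r,"side rect",r2)
# slab
for n in P:
    h=cv2.cvtColor(ims[n],cv2.COLOR_RGB2HSV)
    m=cv2.inRange(h,(0,0,120),(180,60,255))
    cs=cv2.findContours(m,cv2.RETR_EXTERNAL,cv2.CHAIN_APPROX_NONE)[0]
    p=(225,300) if n=="top" else (250,300)
    c=[c for c in cs if cv2.pointPolygonTest(cv2.convexHull(c),(270,240) if n=="top" else (290,310),False)>0]
    c=max(c,key=cv2.contourArea); T["slab"+n]=quad(c); print(n,"slab quad",T["slab"+n].tolist())
X=match_tri(T["slabtop"],T["slabside"],.04); print("slab",X, [np.linalg.norm(X[i]-X[i-1]) for i in range(4)])
# slats
for n,(x,y,w,hh) in {"top":(380,195,62,75),"side":(285,160,78,55)}.items():
    h=cv2.cvtColor(ims[n],cv2.COLOR_RGB2HSV); roi=h[y:y+hh,x:x+w]
    m=cv2.inRange(roi,(0,120,50),(12 if n=="top" else 11,255,190)) 
    cs=[c for c in cv2.findContours(m,cv2.RETR_EXTERNAL,cv2.CHAIN_APPROX_NONE)[0] if cv2.contourArea(c)>25]
    for c in cs:
        r=cv2.minAreaRect(c); b=cv2.boxPoints(r)+[x,y]; print(n,"slat",r,b.round(1).tolist())
        if n=="top": print("  world@.011",[plane("top",p,.011).round(4).tolist() for p in b])
        else: print("  world@.011",[plane("side",p,.011).round(4).tolist() for p in b])
    print(n,h[y+int(hh*.05):y+hh:6,x+w//2].tolist() if n=="top" else h[y+hh//2,x:x+w:4].tolist())
E
```

```text
top cam at [ 0.3647 -0.0821  1.4051]
side cam at [0.3197 0.6342 0.8658]
3 3
centre [0.5194 0.1532 0.0494] corner z [0.0493 0.0506 0.0495 0.0483] edges [0.1362 0.0606 0.1353 0.0609] top rect ((517.868408203125, 153.1068115234375), (60.57268142700195, 135.06298828125), 79.11432647705078) side rect ((521.2438354492188, 153.41043090820312), (61.55409622192383, 137.87969970703125), 79.03822326660156)
centre [0.5072 0.0168 0.0492] corner z [0.0518 0.0494 0.0458 0.0491] edges [0.0593 0.1366 0.0588 0.1371] top rect ((506.8063659667969, 16.825756072998047), (59.020389556884766, 136.4044647216797), 89.90419006347656) side rect ((508.17156982421875, 16.884485244750977), (61.3985481262207, 139.13575744628906), 89.2303695678711)
centre [ 0.514  -0.1084  0.0503] corner z [0.05   0.0522 0.0489 0.0491] edges [0.0592 0.1375 0.0584 0.1375] top rect ((513.385986328125, -108.70018005371094), (59.13677215576172, 136.2714080810547), 89.56824493408203) side rect ((514.6273193359375, -108.291015625), (61.3289909362793, 138.88487243652344), 89.85845184326172)
top slab quad [[191.2304636234837, 186.4332983428
[... 374 characters left out ...]
4967 -0.1821 -0.2765]
 [ 0.4492  0.1899  0.2187]] [np.float64(0.13990591343970166), np.float64(0.6971228481189642), np.float64(0.2304671012476159), np.float64(0.6211583356107866)]
top [[19, 122, 163], [17, 122, 180], [15, 150, 136], [18, 122, 175], [19, 124, 175], [18, 119, 186], [18, 123, 188], [18, 124, 196], [19, 125, 196], [15, 170, 132], [19, 119, 199], [18, 121, 185]]
side [[17, 159, 141], [18, 158, 144], [16, 142, 63], [18, 147, 156], [18, 148, 153], [13, 198, 102], [17, 147, 149], [18, 147, 147], [18, 147, 147], [18, 150, 148], [17, 146, 148], [18, 147, 149], [18, 146, 150], [18, 148, 150], [17, 153, 138], [14, 206, 93], [18, 146, 148], [17, 147, 149], [17, 157, 104], [18, 161, 152]]
```

```bash
python3 - <<'E'
from vis import *
ims={n:cv2.imread(f"pics/{n}0.png")[:,:,::-1] for n in P}
h=cv2.cvtColor(ims["side"],cv2.COLOR_RGB2HSV)
print("slab side hsv",h[265,265],h[350,230],h[310,255])
m=cv2.inRange(h,(0,0,h[310,255][2]-30),(180,75,255)); m[:200]=0
c=max(cv2.findContours(m,cv2.RETR_EXTERNAL,cv2.CHAIN_APPROX_NONE)[0],key=cv2.contourArea); qs=quad(c); print(qs.tolist())
qt=np.array([[191.2,186.4],[346.3,197.3],[340.7,287.9],[182.7,276.5]])
X=match_tri(qt,qs,.04); print("slab",X)
L={}
for n,(x,y,w,hh) in {"top":(380,195,62,75),"side":(292,163,62,52)}.items():
    h=cv2.cvtColor(ims[n],cv2.COLOR_RGB2HSV); roi=h[y:y+hh,x:x+w]
    m=cv2.inRange(roi,(0,138,70),(16,255,165) if n=="top" else (15,255,125))
    m=cv2.morphologyEx(m,cv2.MORPH_CLOSE,np.ones((3,3)))
    cs=[c for c in cv2.findContours(m,cv2.RETR_EXTERNAL,cv2.CHAIN_APPROX_NONE)[0] if cv2.contourArea(c)>25]
    L[n]=[]
    for c in cs:
        r=cv2.minAreaRect(c); b=np.float64(cv2.boxPoints(r))
        if np.linalg.norm(b[0]-b[1])>np.linalg.norm(b[1]-b[2]): b=np.roll(b,-1,axis=0)
        e=np.array([(b[0]+b[1])/2,(b[2]+b[3])/2])+[x,y]
        e=e[np.argsort([plane(n,p,.011)[1] for p in e])]; L[n].append(e)
        print(n,"slat size",r[1],"ends px",e.round(1).tolist(),"@.011",[plane(n,p,.011).round(4).tolist() for p in e])
    L[n].sort(key=lambda e:plane(n,e[0],.011)[0])
for a,b in zip(L["top"],L["side"]): print("slat -y end tri",tri(a[0],b[0]),"mid plane z from +y",tri(a[1],b[1]))
# tray rim outer from darkness is weak: click rim corners from viewed crops
a=np.array([[26,60],[237,38],[265,268],[48,296]])/4*1.133+[370,185]  # crop scaled 600/680
print("rim px",a.round(1).tolist(),[plane("top",p,.03).round(4).tolist() for p in a])
E
```

```text
slab side hsv [ 16  61 162] [ 18  61 155] [ 15  64 155]Traceback (most recent call last):
  File "<stdin>", line 5, in <module>
cv2.error: OpenCV(4.12.0) :-1: error: (-5:Bad argument) in function 'inRange'
> Overload resolution failed:
>  - lowerb is not a numerical tuple
>  - Expected Ptr<cv::UMat> for argument 'lowerb'
```

```bash
cat > m2.py <<'E'
from vis import *
ims={n:cv2.imread(f"pics/{n}0.png")[:,:,::-1] for n in P}
h=cv2.cvtColor(ims["side"],cv2.COLOR_RGB2HSV)
m=cv2.inRange(h,(0,0,125),(180,85,255)); m[:200]=0; m=cv2.morphologyEx(m,cv2.MORPH_CLOSE,np.ones((5,5)))
m[:, :205]=0
c=max(cv2.findContours(m,cv2.RETR_EXTERNAL,cv2.CHAIN_APPROX_NONE)[0],key=cv2.contourArea)
try:
    qs=quad(c); print(qs.tolist())
    qt=np.array([[191.2,186.4],[346.3,197.3],[340.7,287.9],[182.7,276.5]])
    X=match_tri(qt,qs,.04); print("slab",X)
except Exception as e: print("slab failed",e)
L={}
for n,(x,y,w,hh) in {"top":(380,195,62,75),"side":(292,163,62,52)}.items():
    h=cv2.cvtColor(ims[n],cv2.COLOR_RGB2HSV); roi=h[y:y+hh,x:x+w]
    m=cv2.inRange(roi,(0,138,70),(16,255,165) if n=="top" else (15,255,125))
    m=cv2.morphologyEx(m,cv2.MORPH_CLOSE,np.ones((3,3)))
    cs=[c for c in cv2.findContours(m,cv2.RETR_EXTERNAL,cv2.CHAIN_APPROX_NONE)[0] if cv2.contourArea(c)>25]
    L[n]=[]
    for c in cs:
        r=cv2.minAreaRect(c); b=np.float64(cv2.boxPoints(r))
        if np.linalg.norm(b[0]-b[1])>np.linalg.norm(b[1]-b[2]): b=np.roll(b,-1,axis=0)
        e=np.array([(b[0]+b[1])/2,(b[2]+b[3])/2])+[x,y]
        e=e[np.argsort([plane(n,p,.011)[1] for p in e])]; L[n].append(e)
        print(n,"slat size",r[1],"ends px",e.round(1).tolist(),"@.011",[plane(n,p,.011).round(4).tolist() for p in e])
    L[n].sort(key=lambda e:plane(n,e[0],.011)[0])
for a,b in zip(L["top"],L["side"]): print("slat -y end tri",tri(a[0],b[0]),"mid plane z from +y",tri(a[1],b[1]))
# rim corners read off the viewed crops (crop scale 4*600/680)
a=np.array([[26,60],[237,38],[265,268],[48,296]])/4*1.133+[370,185]
b=(np.array([[65,372],[273,384],[265,513],[28,494]])-[0,335])/4*1.133+[280,155]
print("rim px",a.round(1).tolist(),"\n@.03",[plane("top",p,.03).round(4).tolist() for p in a],"side",b.round(1).tolist(),[plane("side",p,.03).round(4).tolist() for p in b])
print("rim tri",match_tri(a,b,.03))
E
python3 m2.py
```

```text
[[274.09932885548164, 217.13746852357895], [365.89808955477304, 236.83298589449967], [312.693703823901, 386.3389563931118], [199.16014302490765, 352.73056527307875]]
slab [[ 0.6752  0.2088  0.0376]
 [ 0.644  -0.1952  0.0396]
 [ 0.408  -0.177   0.0394]
 [ 0.4405  0.2266  0.0363]]
top slat size (4.245533466339111, 54.54703903198242) ends px [[441.2, 248.9], [387.0, 254.8]] @.011 [[0.5082, -0.4458], [0.4939, -0.3022]]
top slat size (4.403477668762207, 55.325740814208984) ends px [[435.2, 208.6], [380.2, 214.9]] @.011 [[0.616, -0.4339], [0.6002, -0.2871]]
side slat size (4.409658432006836, 29.87923812866211) ends px [[346.1, 172.7], [341.6, 202.2]] @.011 [[0.51, -0.4472], [0.4971, -0.3192]]
side slat size (4.41853666305542, 29.61269187927246) ends px [[308.6, 170.4], [302.3, 199.3]] @.011 [[0.6179, -0.4349], [0.6033, -0.3082]]
slat -y end tri [ 0.5088 -0.4453  0.0125] mid plane z from +y [ 0.4928 -0.2993  0.0289]
slat -y end tri [ 0.6166 -0.4335  0.0121] mid plane z from +y [ 0.5963 -0.2839  0.033 ]
rim px [[377.4, 202.0], [437.1, 195.8], [445.1, 260.9], [383.6, 268.8]] 
@.03 [[0.6313, -0.2777], [0.6469, -0.4355], [0.4749, -0.4496], [0.4557, -0.2895]] side [[298.4, 165.5], [357.3, 168.9], [355.1, 205.4], [287.9, 200.0]] [[0.6454, -0.4268], [0.4782, -0.447], [0.4564, -0.2934], [0.6335, -0.2761]]
rim tri [[ 0.6326 -0.2777  0.0286]
 [ 0.6487 -0.4377  0.0214]
 [ 0.4767 -0.4501  0.0276]
 [ 0.4556 -0.2889  0.0341]]
```

Heights agree: tile tops are 0.0494 ±0.001, slab top about 0.039 (allowed 0.024–0.052), slat tops about 0.012 (text says 0.011) and tray rim about 0.029 (text says 0.030). Tile sizes come out about 138×61 (text says 140×64). Tray centre is (0.554,-0.364), yaw 6°. Next I rock the near end of the left tile.

```bash
cat > rb.py <<'E'
import numpy as np
from station import env
np.set_printoptions(precision=4,suppress=True)
TILES=[(np.array([.5194,.1532]),-10.9),(np.array([.5072,.0168]),-.4),(np.array([.5140,-.1084]),-.3)]
def R(a):
    a=np.radians(a); y=np.array([-np.sin(a),np.cos(a),0]); z=np.array([0,0,-1.]); return np.c_[np.cross(y,z),y,z]
def fz(): return env.sense()["contact_force"][2]
def end_xy(i,d):
    c,a=TILES[i]; return c+d*np.array([np.cos(np.radians(a)),np.sin(np.radians(a))])
def press(i,d,stop=3.0,z0=.1265,hold=.8,zmin=.112):
    xy=end_xy(i,d); f0=np.mean([fz() for _ in range(3)]); log=[]
    env.move_l([*xy,z0],vel=.06); z=z0; ok=False; f0=fz() if abs(fz()-f0)<1 else f0
    while z>zmin:
        z-=.0004; env.move_l([*xy,z],vel=.02)
        s=env.sense(); f=s["contact_force"][2]-f0; log.append((round(float(s["tool_pos"][2]*1000),2),round(float(f),2)))
        if f>stop: ok=True; break
    env.hold(hold); s=env.sense(); zt=s["tool_pos"][2]
    print("tile",i,"d",d,"stop",ok,"base",round(f0,2),"hold z",round(zt*1000,2),"f",round(s["contact_force"][2]-f0,2),"\n",log)
    env.move_l([*xy,.134],vel=.04); print("t",env.sense()["time_s"])
    return zt
E
python3 - <<'E'
from rb import *
env.command_gripper(0.0,strength=30)
xy=end_xy(0,-.056)
env.reach([*xy,.20],R(-10.9)); print(env.sense()["time_s"])
env.move_l([*xy,.134],vel=.12); print(env.sense()["time_s"],env.sense()["width"],env.sense()["tool_pos"])
press(0,-.056)
E
```

```text
2.425
3.125 4.461559422598261e-06 [0.4648 0.1641 0.1344]
tile 0 d -0.056 stop True base 0.44 hold z 122.58 f 5.04 
 [(126.3, -0.68), (125.85, 0.65), (125.39, 1.43), (124.89, 0.79), (124.43, 0.06), (124.03, 2.01), (123.65, 1.14), (123.25, 1.22), (122.87, 0.91), (122.59, 2.49), (122.57, 5.93)]
t 7.4
```

Left tile, near end: the force rises sharply with no give at tip z = 49.6 mm, so it looks flat. Next tiles 1 and 2, near ends.

```bash
python3 - <<'E'
from rb import *
for i in (1,2):
    xy=end_xy(i,-.056); p=env.sense()["tool_pos"]
    env.move_l([*p[:2],.145],vel=.1)
    env.move_l([*xy,.145],R(TILES[i][1]),vel=.15)
    z=press(i,-.056,z0=.125)
    if z<.1212: print("WARPED",i); break
E
```

```text
tile 1 d -0.056 stop True base -0.54 hold z 122.57 f 5.08 
 [(124.86, 0.96), (124.29, -0.4), (123.77, 1.18), (123.35, 0.28), (122.97, 0.32), (122.6, 0.39), (122.57, 6.28)]
t 12.2667
tile 2 d -0.056 stop True base 0.68 hold z 122.57 f 4.68 
 [(124.86, -0.76), (124.3, -1.19), (123.78, -1.05), (123.35, -0.48), (122.98, -0.63), (122.59, -1.16), (122.56, 4.01)]
t 16.9833
```

All three stop at the same height, so the last bit of travel decides nothing. If the bowed top also curves up, a pressed end comes down to the flat height. Tile 0's log shows about 1.2 N over the last 3 mm of travel, which is suspicious but within noise. I'll press tile 0's far end with averaged force and pictures before and during.

```bash
cat >> rb.py <<'E'
def favg(n=6):
    v=[]
    for _ in range(n): env.hold(.01); v.append(fz())
    return float(np.mean(v))
def press2(i,d,tag,stop=3.0,z0=.1265,zend=.121):
    import cv2
    xy=end_xy(i,d); p=env.sense()["tool_pos"]
    env.move_l([*p[:2],.148],vel=.1); env.move_l([*xy,.148],R(TILES[i][1]),vel=.2)
    env.move_l([*xy,z0+.002],vel=.06); env.hold(.1); f0=favg(10)
    a=env.capture("side"); log=[]; z=z0+.002
    while z>zend:
        z-=.0005; env.move_l([*xy,z],vel=.03); f=favg()-f0
        log.append((round(float(env.sense()["tool_pos"][2]*1000),2),round(f,2)))
        if f>stop: break
    env.hold(.3); b=env.capture("side"); env.hold(.3)
    print("tile",i,"d",d,"f0",round(f0,2),"hold f",round(favg()-f0,2),"z",env.sense()["tool_pos"][2],log)
    env.move_l([*xy,.136],vel=.04); env.hold(.1); c=env.capture("side")
    for n,m in zip("abc",(a,b,c)): cv2.imwrite(f"pics/{tag}{n}.png",m[:,:,::-1])
    print("t",env.sense()["time_s"])
E
python3 - <<'E'
from rb import *
import cv2
press2(0,.056,"t0f")
A,B,C=[cv2.imread(f"pics/t0f{n}.png") for n in "abc"]
crop=[cv2.resize(m[300:390,225:335],None,fx=3.5,fy=3.5,interpolation=cv2.INTER_CUBIC) for m in (A,B)]
cv2.imwrite("pics/t0f_ab.png",np.hstack(crop))
for (x,y,w,h,l) in ((245,317,77,53,"t0"),(271,273,70,37,"t1"),(285,234,64,31,"t2")):
    print(l,"diff a-b",cv2.absdiff(A,B)[y:y+h,x:x+w].mean(),"a-c",cv2.absdiff(A,C)[y:y+h,x:x+w].mean())
E
```

```text
tile 0 d 0.056 f0 -0.36 hold f 5.57 z 0.1226135609557442 [(128.1, 0.73), (127.46, 0.19), (126.95, 0.01), (126.47, 0.03), (126.09, 0.58), (125.67, 1.62), (125.16, 1.38), (124.52, 1.89), (123.98, 1.53), (123.47, 1.91), (122.97, 1.54), (122.61, 2.7), (122.59, 5.37)]
t 24.7667
t0 diff a-b 5.2561463693539165 a-c 2.7554520950747365
t1 diff a-b 2.033976833976834 a-c 1.9602316602316603
t2 diff a-b 4.195060483870968 a-c 3.850806451612903
```

View pics/t0f_ab.png

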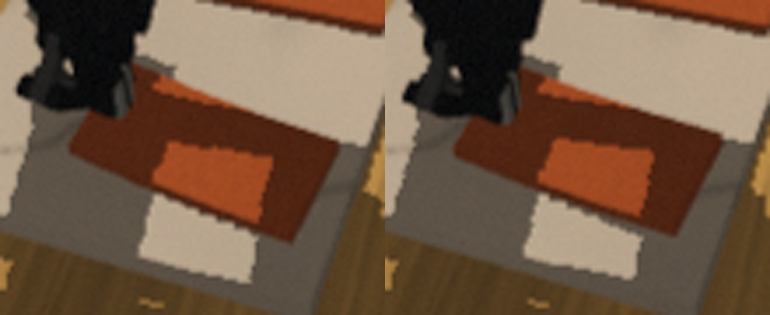

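The left tile (tile 0) is the warped one. Its far end gave 3.1 mm at a steady 1.6 N before hitting the slab. In the picture its near end lifts and its shadow shifts. Its near-end log shows the same give, while tiles 1 and 2 showed zero force until the hard stop. Both ends have now been rocked, so I grasp it.

```bash
python3 - <<'E'
from rb import *
import cv2
c,a=TILES[0]; p=env.sense()["tool_pos"]
env.move_l([*p[:2],.15],vel=.15)
env.command_gripper(.078,strength=22)
env.move_l([*c,.15],vel=.15); env.move_l([*c,.124],vel=.06); env.hold(.1); f0=favg(); z=.124
while z>.1086:
    z-=.0015; env.move_l([*c,z],vel=.04); f=favg(3)-f0
    if f>2.5: print("contact",z,f); break
s=env.sense(); print("at",s["tool_pos"],"f",favg()-f0,"w",s["width"],"t",s["time_s"])
m=env.capture("side"); cv2.imwrite("pics/g.png",cv2.resize(m[280:390,205:345],None,fx=4,fy=4,interpolation=cv2.INTER_CUBIC)[:,:,::-1])
E
```

```text
at [0.5193 0.1532 0.1074] f -0.1474543230394681 w 0.07800437564334037 t 30.025
```

View pics/g.png

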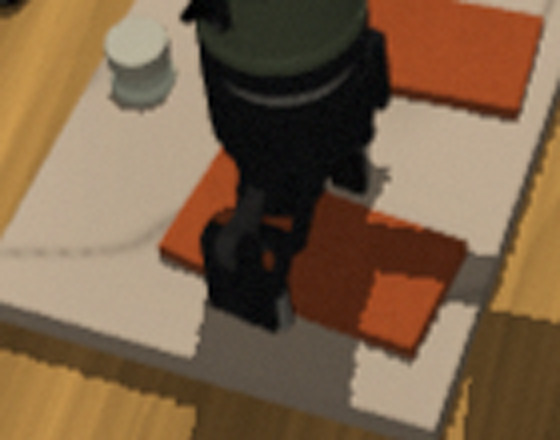

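The fingers straddle the tile at its middle with nothing touching. I raise them slightly, close and lift.

```bash
python3 - <<'E'
from rb import *
import cv2
c,a=TILES[0]; f0=favg(10)
env.move_l([*c,.1092],vel=.05)
env.command_gripper(.055,strength=22); env.hold(.2)
s=env.sense(); print("closed w",s["width"],"z",s["tool_pos"],"f",favg()-f0)
env.move_l([*c,.118],vel=.05); env.hold(.2); print("lift f",favg(10)-f0,"w",env.sense()["width"])
env.move_l([*c,.19],vel=.15); env.hold(.1); s=env.sense(); print("w",s["width"],"f",favg(10)-f0,s["time_s"])
m=env.capture("side"); cv2.imwrite("pics/lift.png",m[:,:,::-1])
env.move_l([.554,-.364,.19],R(6),vel=.18)
s=env.sense(); print("over tray",s["tool_pos"],"w",s["width"],"f",favg(10)-f0,s["time_s"])
for n in ("top","side"):
    m=env.capture(n); cv2.imwrite(f"pics/ot_{n}.png",m[:,:,::-1])
A=cv2.imread("pics/ot_top.png")[170:290,340:480]; B=cv2.imread("pics/ot_side.png")[100:220,250:390]
cv2.imwrite("pics/ot.png",np.hstack([cv2.resize(x,(400,343),interpolation=cv2.INTER_CUBIC) for x in (A,B)]))
E
```

```text
closed w 0.0632260252374857 z [0.5195 0.1532 0.1095] f 3.803663303399217
lift f -2.104390157648471 w 0.06326441901569915
w 0.06349563884790722 f -1.7631587280236332 32.325
over tray [ 0.5541 -0.3634  0.19  ] w 0.06306472794732942 f -2.037794354746064 35.4917
```

View pics/ot.png

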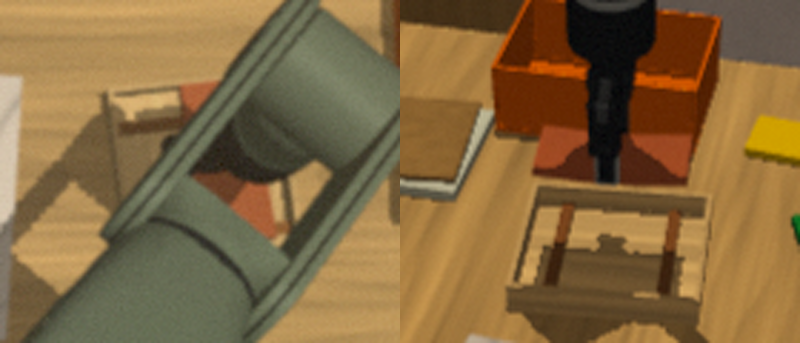

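The tile hangs level at 2 N (about its weight) and centred over the slats. Now the guarded descent.

```bash
python3 - <<'E'
from rb import *
import cv2
xy=[.554,-.364]
env.move_l([*xy,.11],vel=.12); env.move_l([*xy,.083],vel=.06); env.hold(.15); f0=favg(12); z=.083; log=[]
while z>.0755:
    z-=.0005; env.move_l([*xy,z],vel=.02); f=favg(5)-f0; log.append((round(float(env.sense()["tool_pos"][2]*1000),2),round(f,2)))
    if f>1.5: break
env.hold(.2); print("z",z,"f",favg(10)-f0,log,"t",env.sense()["time_s"])
env.command_gripper(.076); env.hold(.2); print("open w",env.sense()["width"],"f",favg(8)-f0)
env.move_l([*xy,.20],vel=.1); print(env.sense()["time_s"])
env.reach([.42,.25,.30],R(20)); env.hold(.2); print(env.sense()["time_s"])
for n in ("top","side"):
    m=env.capture(n); cv2.imwrite(f"pics/f_{n}.png",m[:,:,::-1])
A=cv2.imread("pics/f_top.png")[160:300,90:460]; B=cv2.imread("pics/f_side.png")[100:400,180:400]
A=cv2.resize(A,(500,189)); B=cv2.resize(B,None,fx=1.3,fy=1.3)
o=np.zeros((max(A.shape[0],B.shape[0]),A.shape[1]+B.shape[1],3),np.uint8);o[:A.shape[0],:500]=A;o[:B.shape[0],500:]=B
t=cv2.resize(cv2.imread("pics/f_top.png")[185:280,370:460],None,fx=2,fy=2); o[195:195+t.shape[0],:t.shape[1]]=t
cv2.imwrite("pics/fin.png",o)
E
```

```text
z 0.078 f 5.198759727531977 [(82.56, 0.49), (81.95, 0.4), (81.46, -0.34), (80.96, 0.12), (80.47, 0.16), (79.95, 0.54), (79.47, 0.08), (78.96, 0.01), (78.59, 0.16), (78.48, 3.85)] t 40.5417
open w 0.07599494987327306 f 1.9215352103397267
42.4583
44.9333
```

View pics/fin.png

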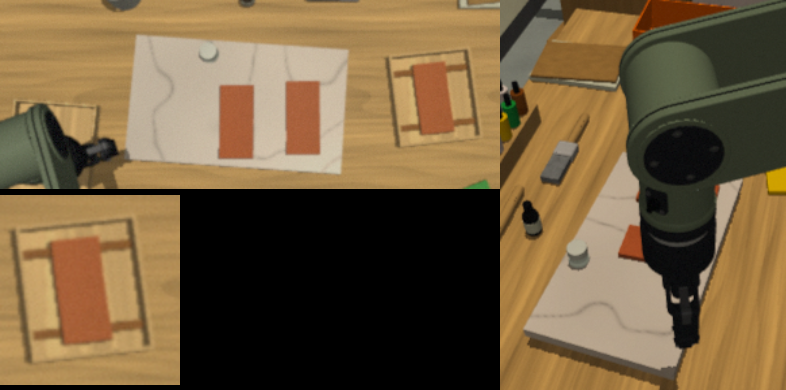

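The tile lies lengthwise across both slats (crop (80,290)), and the two sound tiles and the pot are on the slab. I check numerically, then hand in.

```bash
python3 - <<'E'
from vis import *
for f in ("top0","f_top"):
    m=cv2.inRange(cv2.cvtColor(cv2.imread(f"pics/{f}.png"),cv2.COLOR_BGR2HSV),(0,140,100),(12,255,255))
    for c in cv2.findContours(m,cv2.RETR_EXTERNAL,cv2.CHAIN_APPROX_NONE)[0]:
        if 700<cv2.contourArea(c)<2600:
            r=cv2.minAreaRect(c); print(f,np.round(r[0],1),round(r[2],1),plane("top",r[0],.0496 if r[0][0]<350 else .019))
env.hold(.3); s=env.sense(); print(s["contact_force"],s["tool_pos"],s["time_s"])
env.job_done()
E
```

```text
top0 [264. 250.] 90.0 [0.5051 0.0179]
top0 [313.5 247. ] 90.0 [ 0.5118 -0.1085]
top0 [211.  245.7] 12.0 [0.5172 0.1529]
f_top [264. 250.] 90.0 [0.5051 0.0179]
f_top [313.5 247. ] 90.0 [ 0.5118 -0.1085]
f_top [410.2 232.3] 82.2 [ 0.552  -0.3636]
[0.1583 0.5058 0.6277] [0.42 0.25 0.3 ] 45.3333
the job is handed in; nothing more can be done
```

The warped tile was the left one. I rocked it at both ends, then set it down lengthwise across the two slats of the reject tray. The job was handed in at 45 s.

- **Finding it:** Pressing its far end gave about 3 mm at a steady 1.6 N before it met the slab, and the picture showed its near end lift. The other two tiles showed no give when pressed at the near end. I did not press their far ends.
- **Weak evidence at the near end:** All three near-end presses stopped at the same height, and the force noise there was about 1 N. The warped tile's give at its near end therefore only became clear once I compared it with the far-end press.
- **Force:** Pressing on the tiles went up to about 6 N for a moment, and setting the tile down to about 5 N. The tile cracks at 40 N and I gripped it at 22 N.
- **Last checks:** The placed tile is centred at (0.552, -0.364) in the top view, within about 2 mm of the tray centre I measured. In the top view the two sound tiles are at the same pixels as at the start. The gripper is clear of everything, and the force reading is at noise level.
- **Not checked:** The arm blocked part of the final side view and much of the paint tray in the top view. I did not measure the jars again, but nothing was moved near them at low height.

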